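# Stow the scraper and present the glue jar on the carousel

## Robot

A 6-joint arm with a two-finger parallel gripper is mounted at the origin on a cart in front of the work surface, level with it; the furniture and walls round the work are solid. World frame = base frame: x ahead of the robot, y to its left, z up, the work surface at z = 0. Lengths are in m, angles in rad, forces in N, time in s.
With the tool pointing down it reaches from about 0.35 to 0.775 m from the base axis. Payload 7.3 kg.
Tool frame: the origin (TCP) lies at the centre of the arm's flange, where the gripper is bolted on; the fingertips stand 178 mm ahead of it and the grasp point (between the pads) lies 159 mm ahead of it (tip_extent is the distance from the TCP to the fingertips, in m); z points along the fingers, y is the line along which they close (so a half turn about z gives the same grasp; the last joint's range is limited). The gripper opens to 92 mm and grips with 3 to 60 N. Pads are 19 mm wide; open, the fingers measure 130 mm over their backs; the gripper's body (75 mm by 190 mm) begins 47 mm behind the grasp point.
Start: joints at [1.121, 0.342, 1.524, -0, 1.275, -0.146], TCP at [0.157, 0.501, 0.405] pointing down, gripper open.
Joint ranges: [-2.53, 2.53], [-0.77, 2.02], [0.04, 2.7], [-1, 4.14], [0.28, 2.66], [-3.11, 3.11]. Speed limits (rad/s): [2.57, 2.57, 3.14, 3.14, 3.14, 3.14].

## Interface

Orientations are given as [roll, pitch, yaw] about the fixed x, y, z axes, in that order (R = Rz(yaw) Ry(pitch) Rx(roll)).
In Python, from cell import * gives the robot as it stands.
- The arm moves only by the tool arm_command, never from a script. Its arguments are lists of equal length, an entry for each row: "xyz": the shift along the world's x, y, z in mm, a list of three; "spin": the turn about the world's z in degrees. In form: {"xyz": [[tx, ty, tz], ...], "spin": [spin, ...]}. A call has 1 to 20 rows; each row shifts and turns the commanded pose from where the row before left it; what a row does not reach is not made up. A row lasts 1/10 s, in which the tool goes at most 50 mm and 8.59 degrees, less where a joint would pass 70% of its speed; a pose out of reach is approached as far as the arm can. A call with a gripper value outside its range is refused whole. "jaw" is the opening, from -1 (shut) to 1 (fully open), set as the call begins (left out, the last holds). The fingers move at their own pace and stop on an object; "squeeze" is the grip in N (left out, the last holds). Time passes only in rows, so rows that do not move let the fingers close. It gives the time, the measured TCP pose, the force, the opening and the grip force at its end, in the units of the state.
- observe(): the state, without advancing time (a new reading comes with each control period).
- read_camera(name): name is "scene" or "top" or "wrist"; returns a dict with "img" (480x640x3 uint8, red, green, blue), "depth" (480x640 float32, m along the optical axis (not along the pixel's ray), 0 where there is no reading), "fx", "fy", "cx", "cy" (pixels), "world_from_camera" (4x4, takes a point from camera to world coordinates). Camera axes: x right, y up, looking along -z (the intrinsics and any distortion apply to the point x, -y, -z); pixel columns grow to the right and rows downward; lengths in m; the calibration is good to about 2 mm. A picture is of the moment at which its call begins.
- hand_in(): hands the job in; it is judged then, once.
The state is a dict: "time": time; "qpos": joint angles; "qvel": joint speeds; "joint_efforts": joint torques, N m; "tool_pos": TCP position; "tool_rot": TCP orientation; "contact_force": force on the tool from outside, world axes, zero at the start; "torque": the same for the moment, N m; "opening": finger opening in m; "grip_force": force on a finger pad.
Only numpy, scipy, OpenCV 4.12 (cv2) and the standard library are available. Lean on these libraries where they do the work, as an engineer would, in place of code of your own. Each camera call takes 0.05 s, during which the arm holds its last target. There are 200 camera calls.

## Task

Clear the glue scraper into the gluing carousel: lift it out of its stand and slide its blade into the empty slot of the block on the turntable until it sits fully home, and let go of it. Then, gripping one of the turntable's two upright posts, turn the table until the glue jar is at the front, in line with the brass pointer on the foot. Finish while still gripping the post, holding the table still so that I can unscrew the jar's lid; leave the other tools on the bench where they lie.

Things in the scene. Friction and masses are not known exactly. Their poses are not given: they have to be found in the camera images.
- carousel: fixed dark foot of the carousel, a disc of radius 90 mm; origin at the centre of its underside, on the vertical turning axis; its -x axis points along the brass pointer, to the front. On it turns a light round deck, radius 125 mm, top 36 mm above the bench. Fixed on the deck: the jar, the slot block half a turn from it, a wax tin (67 mm wide, 24 mm high) in the middle, and two posts
- pointer (a point): tip of the brass pointer, a flat strip that stands out from the foot at the front and turns up just outside the deck's rim: 150 mm from the turning axis, 36 mm above the bench
- turntable (a joint): turn of the deck about the vertical axis, rad, counter-clockwise from above positive; 0 (or any whole turn) is when the jar is at the pointer. It turns freely both ways without reaching a stop, with light friction (0.15 N m), and stays where it is left
- jar_foot (a point): centre of the underside of the glue jar (brown jar with dark screw lid, 59 mm wide, 76 mm high), 80 mm from the turning axis, on the deck's top, 36 mm above the bench
- slot_mouth (a point): centre of the slot's mouth, in the top of the block on the deck, 85 mm from the turning axis, 94 mm above the bench. Block 34 mm thick (x), 96 mm long (y), 58 mm high. Slot upright, 6.5 mm wide (x), 74 mm long (y), 50 mm deep, flared at the mouth to about 11 mm. Axes turn with the deck: x away from the turning axis, y along the slot, z up
- post_a: round upright wooden post fixed to the deck and turning with it, 18 mm thick, 66 mm high above the deck, 105 mm from the turning axis; origin at its foot on the deck (36 mm above the bench), z up. It lies a quarter turn counter-clockwise (from above) from the slot block
- post_a_top (a point): centre of the top of post_a, 102 mm above the bench
- post_b: the other post, the same, a quarter turn clockwise from the slot block; origin at its foot
- post_b_top (a point): centre of the top of post_b, 102 mm above the bench
- scraper: glue scraper, 0.12 kg: steel blade 4 mm thick (x), 70 mm wide (y), reaching 47 mm below a wooden grip bar 18 mm thick (x), 84 mm long (y), 28 mm high. Stands upright in its stand. Origin at the middle of the blade's lower edge, z up; bar from 47 to 75 mm above it. Fully home, the bar rests on the block's top; either way round is right
- scraper_shoulder (a point): centre of the underside of the scraper's grip bar, 47 mm above the blade's lower edge; same axes as the scraper
- stand: fixed dark wooden block with a slot like the carousel's, 34 x 96 mm, 58 mm high, on a base 70 x 110 mm; the scraper starts in it with its bar resting on top. Origin at the centre of its underside on the bench, y along the slot
- block_plane: loose steel block plane, 49 x 161 x 55 mm, a bystander; origin at the centre of its underside
- bench_dog: loose dark iron bench dog, 32 x 144 x 30 mm, a bystander; origin at the centre of its underside
- calipers: loose bow calipers with wooden balls, 82 x 220 x 37 mm, a bystander; origin at the centre of its underside

How it is judged:
By the outcome, as a careful person would: the job done as asked, in the order asked, and still so for the second after the job is handed in, while the arm keeps its last pose, push and grip.
It also fails if it takes over 59 s, if anything falls off the work surface, if the arm or the gripper's body presses on something with over 40 N, if the wrist force passes 120 N, or if a joint passes its speed limit or range.

## Working session

There is one attempt and no reset: what is moved stays moved. The work goes in short steps, Python scripts to look and compute and a tool call to move; the robot and the scene stay as the last step left them, time stands still between calls to the robot, and variables do not carry over. Pictures are saved under pics/ and viewed, at most 10 in all, crops included, and the job is handed in when it is done.

Besides the shell and the picture viewer there is one more tool, called after "Call:" as a command line: name --pt "numbers of a row" for each row, then --argument value for the rest. arm_command: Moves the arm, as the interface text tells. Its arguments: {"type":"object","properties":{"xyz":{"type":"array","items":{"type":"array","items":{"type":"number"}}},"spin":{"type":"array","items":{"type":"number"}},"jaw":{"type":"number"},"squeeze":{"type":"number"}},"required":["xyz","spin"]}

```bash
mkdir -p pics; ls
python3 - <<'E'
from cell import *
import cv2,numpy as np
s=observe(); print(s)
for n in ["scene","top"]:
    c=read_camera(n); cv2.imwrite(f"pics/{n}0.png",c["img"][:,:,::-1]); np.savez(f"{n}0.npz",**c)
    print(n,c["fx"],c["fy"],c["cx"],c["cy"],np.round(c["world_from_camera"],3).tolist(),[k for k in c],(c["depth"]>0).mean())
E
```

```text
pics
{'time': 0.0, 'qpos': array([ 1.12099518e+00,  3.42757593e-01,  1.52500767e+00,  5.25854772e-06,
        1.27542304e+00, -1.45999923e-01]), 'qvel': array([ 1.65389377e-03, -1.56206742e-03,  6.15413256e-04, -5.33121706e-05,
       -5.08398954e-04,  2.50725018e-03]), 'joint_efforts': array([-2.53816552e-04, -4.31237519e+01, -2.44215328e+01,  7.17201247e-02,
        5.59447089e-02, -7.49255651e-05]), 'tool_pos': array([0.15697456, 0.50084716, 0.40402991]), 'tool_rot': array([-3.14001471e+00, -2.37113420e-04,  2.83778971e+00]), 'contact_force': array([-0.14002617, -0.00905877,  0.41700992]), 'torque': array([ 0.01871152,  0.00897342, -0.02344968]), 'grip_force': 0.0, 'opening': 0.09163876877083557}
scene 582.0754273571777 582.0754273571777 313.93449557686426 241.0512365981602 [[0.85, 0.256, -0.46, -0.084], [-0.526, 0.408, -0.746, -1.002], [-0.003, 0.876, 0.482, 0.757], [0.0, 0.0, 0.0, 1.0]] ['img', 'depth', 'fx', 'fy', 'cx', 'cy', 'world_from_camera'] 0.9919140625
top 471.7682720919287 471.7682720919287 313.4609943858769 238.8932518896122 [[0.025, 0.991, -0.133, 0.377], [-1.0, 0.023, -0.01, 0.006], [-0.007, 0.133, 0.991, 1.46], [0.0, 0.0, 0.0, 1.0]] ['img', 'depth', 'fx', 'fy', 'cx', 'cy', 'world_from_camera'] 0.9958951822916666
```

View pics/top0.png

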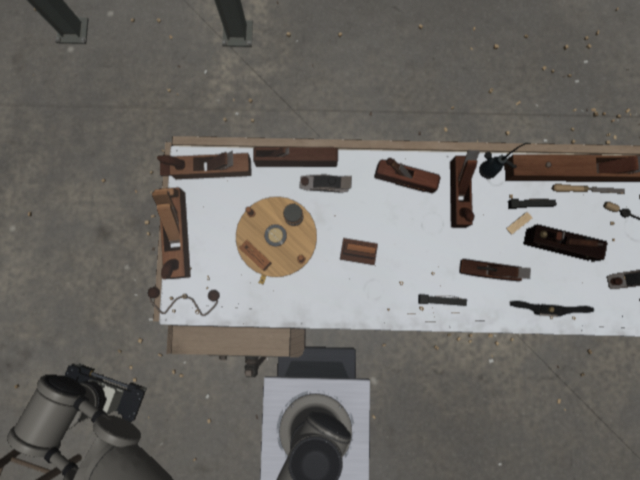

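View pics/scene0.png

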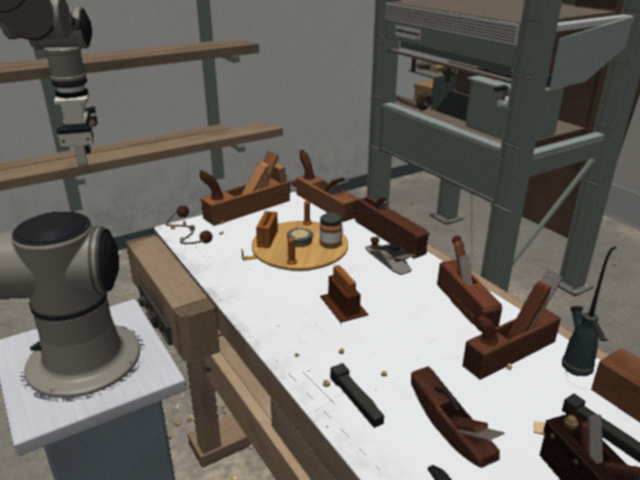

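The top view shows the carousel at about (276,237), with the jar at (293,213), the slot block at (256,254), the posts at (250,212) and (300,259), and the pointer at (262,280). The stand with the scraper is at (359,250). The scene view agrees with this layout.

```bash
cat > h.py <<'E'
import numpy as np,cv2
def ray(c,u,v):
    M=c["world_from_camera"]; d=np.array([(u-c["cx"])/c["fx"],-(v-c["cy"])/c["fy"],-1.])
    return M[:3,3],M[:3,:3]@d
def plane(c,u,v,z):
    o,d=ray(c,u,v); return o+d*(z-o[2])/d[2]
def tri(c1,p1,c2,p2):
    o1,d1=ray(c1,*p1);o2,d2=ray(c2,*p2)
    t=np.linalg.lstsq(np.c_[d1,-d2],o2-o1,rcond=None)[0]
    a,b=o1+t[0]*d1,o2+t[1]*d2; return (a+b)/2,np.linalg.norm(a-b)
def cloud(c):
    v,u=np.mgrid[:480,:640]; d=c["depth"]
    P=np.stack([(u-c["cx"])/c["fx"]*d,-(v-c["cy"])/c["fy"]*d,-d],-1)
    return P@c["world_from_camera"][:3,:3].T+c["world_from_camera"][:3,3]
E
python3 - <<'E'
from cell import *
from h import *
c=dict(np.load("top0.npz"))
for n,u,v,z in [("center",276,237,.036),("pointer",262,282,.036),("stand",359,250,.086),("block",256,254,.094),("jar",293,213,.11),("pa",300,259,.1),("pb",250,212,.1)]: print(n,np.round(plane(c,u,v,z),3))
c=read_camera("wrist"); cv2.imwrite("pics/w0.png",c["img"][:,:,::-1]); print(np.round(c["world_from_camera"],3),c["fx"],c["depth"].min(),c["depth"].max())
E
```

```text
center [0.571 0.134 0.036]
pointer [0.433 0.172 0.036]
stand [ 0.532 -0.115  0.086]
block [0.512 0.185 0.094]
jar [0.633 0.081 0.11 ]
pa [0.5   0.057 0.1  ]
pb [0.634 0.207 0.1  ]
[[ 0.299 -0.921 -0.248  0.091]
 [ 0.954  0.289  0.078  0.521]
 [-0.001 -0.26   0.966  0.384]
 [ 0.     0.     0.     1.   ]] 350.46902594271506 0.0 1.5744652
```

View pics/w0.png

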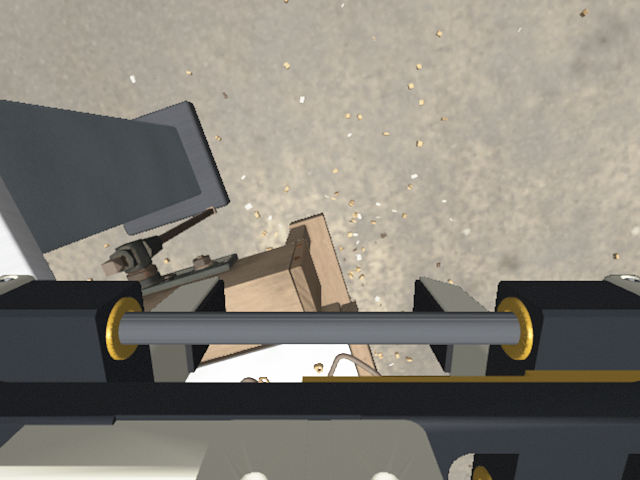

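The wrist image shows only floor and cart. Rows below about 280 are blocked by the gripper, so I'll move the camera over the carousel.

Call:
arm_command --pt "25 -27 0" --pt "25 -27 0" --pt "25 -27 0" --pt "25 -27 0" --pt "25 -27 0" --pt "25 -27 0" --pt "25 -27 0" --pt "25 -27 0" --pt "25 -27 0" --pt "25 -27 0" --pt "25 -27 0" --pt "25 -27 0" --pt "25 -27 0" --pt "25 -27 0" --pt "25 -27 0" --pt "25 -27 0" --pt "0 0 0" --spin '[-5.2,-5.2,-5.2,-5.2,-5.2,-5.2,-5.2,-5.2,-5.2,-5.2,-5.2,-5.2,-5.2,-5.2,-5.2,-5.2,0]'

```text
time: 1.85
tool_pos: [0.5592, 0.0658, 0.4039]
tool_rot: [3.141, 0.001, 1.38]
contact_force: [0.2, 0.6, -0.0]
opening: 0.0918
grip_force: 0.0
```

```bash
cat > snap.py <<'E'
import sys
from cell import *
from h import *
n=sys.argv[1]; s=observe(); print(s["time"],s["tool_pos"],np.degrees(s["tool_rot"]))
c=read_camera("wrist"); cv2.imwrite(f"pics/{n}.png",c["img"][:,:,::-1]); np.savez(f"{n}.npz",**c)
E
python3 snap.py w1
```

```text
1.85 [0.5592051  0.06580186 0.40388704] [1.79964836e+02 5.99990705e-02 7.90505385e+01]
```

View pics/w1.png

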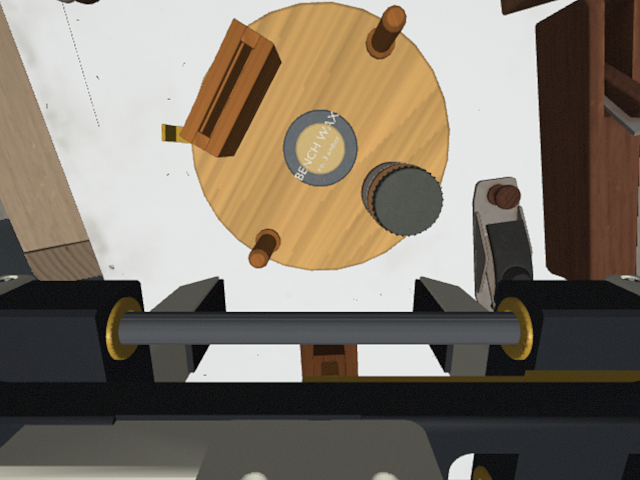

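The wrist view shows the deck centred at about (320,135) and the slot mouth at about (230,92). The jar lid is at (408,200), the wax tin at (320,147), the post tops at (395,17) and (258,258), and the pointer at (172,132).

Call:
arm_command --pt "-20 0 0" --pt "-20 0 0" --pt "-20 0 0" --pt "-20 0 0" --pt "0 0 0" --spin '[0,0,0,0,0]'

```text
time: 2.4
tool_pos: [0.4745, 0.07, 0.4049]
tool_rot: [-3.14, -0.0, 1.388]
contact_force: [0.3, -0.3, -0.1]
opening: 0.0919
grip_force: 0.0
```

```bash
python3 snap.py w2
```

```text
2.4 [0.4745188  0.07002286 0.40490487] [-1.79909397e+02 -2.34168832e-03  7.95301095e+01]
```

Call:
arm_command --pt "8 -30 0" --pt "8 -30 0" --pt "8 -30 0" --pt "8 -30 0" --pt "8 -30 0" --pt "8 -30 0" --pt "8 -30 0" --pt "8 -30 0" --pt "0 0 0" --spin '[0,0,0,0,0,0,0,0,0]'

```text
time: 3.35
tool_pos: [0.5422, -0.1741, 0.404]
tool_rot: [3.141, 0.001, 1.383]
contact_force: [-0.5, 0.9, 0.4]
opening: 0.0916
grip_force: 0.0
```

```bash
python3 snap.py w3
```

```text
3.35 [ 0.54216883 -0.17405571  0.40403843] [1.79955519e+02 5.71229454e-02 7.92537880e+01]
```

Call:
arm_command --pt "-20 0 0" --pt "-20 0 0" --pt "-20 0 0" --pt "-20 0 0" --pt "0 0 0" --spin '[0,0,0,0,0]'

```text
time: 3.9
tool_pos: [0.4597, -0.1697, 0.405]
tool_rot: [-3.141, -0.0, 1.387]
contact_force: [0.7, 0.2, 0.4]
opening: 0.0921
grip_force: 0.0
```

```bash
python3 snap.py w4
python3 - <<'E'
import cv2,numpy as np
a=[cv2.imread(f"pics/w{i}.png")[:290] for i in (2,3,4)]
b=np.zeros((580,800,3),np.uint8); b[:290,:640]=a[0]; b[290:,:400]=a[1][:,120:520]; b[290:,400:]=a[2][:,200:600]; cv2.imwrite("pics/m.png",b)
E
```

```text
3.9 [ 0.45970378 -0.16968519  0.40501015] [-1.79960109e+02 -2.42281463e-02  7.94423059e+01]
```

View pics/m.png

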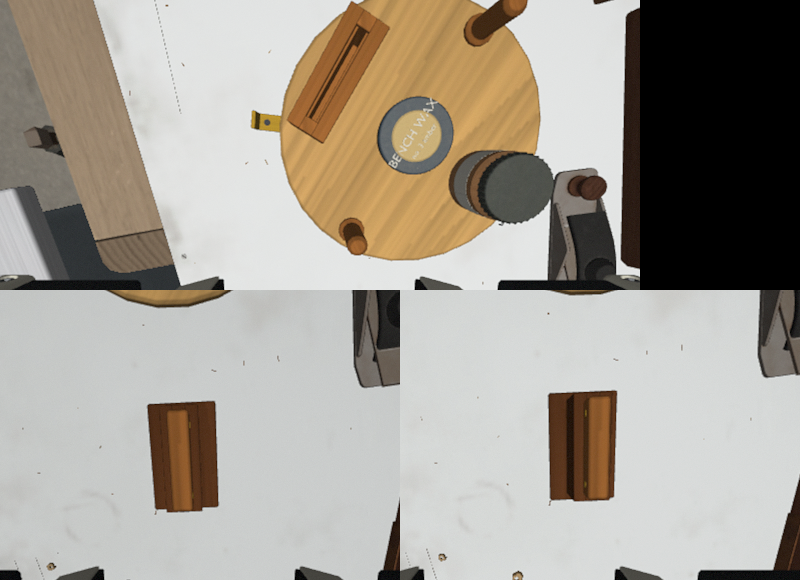

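In w2 (top panel) the slot mouth is at about (338,72). In w3 and w4 the bar tops lie in line with the stand, at about (300,170) and (398,157) in full-image pixels. Next I'll measure all of these.

```bash
cat > meas.py <<'E'
from h import *
C={i:dict(np.load(f"w{i}.npz")) for i in (1,2,3,4)}
def rect(c,lo,hi,box,name,minA=150):
    P=cloud(c); m=((P[...,2]>lo)&(P[...,2]<hi)&(c["depth"]>0)).astype(np.uint8)
    k=np.zeros_like(m); x0,y0,x1,y1=box; k[y0:y1,x0:x1]=1; m&=k
    m=cv2.morphologyEx(m,cv2.MORPH_OPEN,np.ones((3,3)))
    cs,_=cv2.findContours(m,cv2.RETR_EXTERNAL,cv2.CHAIN_APPROX_NONE); q=max(cs,key=cv2.contourArea)
    p=np.array([P[v,u] for u,v in q[:,0]]); zz=np.median(P[m>0][:,2])
    # rays of contour onto measured height
    w=np.array([plane(c,u,v,zz)[:2] for u,v in q[:,0]])
    (cx,cy),sz,a=cv2.minAreaRect((w*1000).astype(np.float32)); b=cv2.boxPoints(((cx,cy),sz,a))
    e=b[1]-b[0] if np.linalg.norm(b[1]-b[0])>np.linalg.norm(b[2]-b[1]) else b[2]-b[1]
    pc=cv2.minAreaRect(q)[0]
    print(name,"z %.4f"%zz,"c",np.round([cx,cy],1),"size",np.round(sz,1),"long dir %.1f"%(np.degrees(np.arctan2(e[1],e[0]))%180),"px",np.round(pc,1)); return pc,np.array([cx,cy])/1000
if __name__=="__main__":
    a,_=rect(C[3],.075,.12,(230,80,350,260),"bar3"); b,_=rect(C[4],.075,.12,(330,70,450,250),"bar4")
    print("tri bar",tri(C[3],a,C[4],b))
    a,_=rect(C[3],.052,.064,(230,80,350,260),"stand3"); b,_=rect(C[4],.052,.064,(330,70,450,250),"stand4")
    a,_=rect(C[1],.088,.105,(150,10,300,180),"blk1"); b,_=rect(C[2],.088,.105,(270,0,400,150),"blk2")
    print("tri blk",tri(C[1],a,C[2],b))
    a,_=rect(C[1],.096,.13,(350,140,470,250),"lid1"); b,_=rect(C[2],.096,.13,(440,140,570,240),"lid2")
    print("tri lid",tri(C[1],a,C[2],b))
    a,_=rect(C[1],.096,.13,(360,0,430,50),"pb1",20)
    a,_=rect(C[1],.096,.13,(230,220,300,280),"pa1",20); b,_=rect(C[2],.096,.13,(330,210,380,270),"pa2",20)
    print("tri pa",tri(C[1],a,C[2],b))
    for i,bx in ((1,(150,110,215,150)),(2,(240,100,285,140))):
        c=C[i]; h=cv2.cvtColor(c["img"],cv2.COLOR_RGB2HSV); P=cloud(c)
        m=((h[...,1]>150)&(h[...,2]>60)); k=np.zeros_like(m);k[bx[1]:bx[3],bx[0]:bx[2]]=1; m&=k
        print("ptr pts z",np.round(np.percentile(P[m][:,2],[5,50,95]),4),"min r pts",np.round(P[m][P[m][:,0]<np.percentile(P[m][:,0],15)].mean(0),4))
    # deck rim & tin centre by circle of contour at height
    for i in (1,2):
        c=C[i];P=cloud(c)
        for z0,z1,nm in((.03,.042,"deck"),(.055,.066,"tin")):
            m=(P[...,2]>z0)&(P[...,2]<z1)&(c["depth"]>0); m=m.astype(np.uint8); m[285:]=0
            q=np.vstack([x for x in cv2.findContours(cv2.morphologyEx(m,cv2.MORPH_OPEN,np.ones((5,5))),0,1)[0] if cv2.contourArea(x)>800])[:,0]
            w=np.array([plane(c,u,v,np.median(P[m>0][:,2]))[:2] for u,v in q if 3<v<280])
            cc,r=cv2.minEnclosingCircle((w*1000).astype(np.float32)); print(nm,i,np.round(cc,1),round(r,1),np.median(P[m>0][:,2]))
E
python3 meas.py
```

```text
bar3 z 0.0854 c [ 536.3 -121.6] size [83.2 18. ] long dir 81.8 px [299.1 170.4]
bar4 z 0.0853 c [ 534.8 -121.5] size [83.2 19.2] long dir 81.6 px [397.1 157.5]
tri bar (array([ 0.53595588, -0.12020905,  0.08130998]), np.float64(0.00013149655800979269))
stand3 z 0.0576 c [ 536.  -121.7] size [95.6 34. ] long dir 81.8 px [300.3 168.3]
stand4 z 0.0575 c [ 535.1 -121.6] size [95.6 34.1] long dir 81.7 px [391.5 156.5]
blk1 z 0.0935 c [510.3 189. ] size [95.8 35.2] long dir 48.7 px [225.8  88.4]
blk2 z 0.0935 c [509.6 189.3] size [95.8 34. ] long dir 48.6 px [336.7  72.1]
tri blk (array([0.51085018, 0.19178283, 0.09053416]), np.float64(0.00025132513749181237))
lid1 z 0.1120 c [632.3  81.6] size [54.8 53.7] long dir 81.3 px [406.5 201. ]
lid2 z 0.1119 c [630.  82.] size [54.4 58.4] long dir 169.5 px [514.2 187.8]
tri lid (array([0.6339094 , 0.08098368, 0.10456302]), np.float64(0.00010770809568916458))
pb1 z 0.1007 c [641.7 211.3] size [16.4 17.2] long dir 169.1 px [393.  19.]
pa1 z 0.1007 c [504.9  55.6] size [17.  16.1] long dir 76.8 px [257.5 258.5]
pa2 z 0.1008 c [503.9  55.6] size [16.6 16. ] long dir 80.7 px [356.5 245.5]
tri pa (array([0.50408926, 0.05464512, 0.09710379]), np.float64(6.875094482749547e-05))
ptr pts z [0.0099 0.0931 0.0947] min r pts [0.4319 0.1755 0.024 ]
ptr pts z [0.0085 0.0101 0.0359] min r pts [0.4305 0.174  0.0309]
deck 1 [640.9  75. ] 204.6 0.03563521721475846
tin 1 [676.3 151.7] 137.5 0.05939781401146854
deck 2 [623.9  95.4] 187.3 0.035627275383900925
tin 2 [572.7 133.5] 33.4 0.059186192748478195
```

Call:
arm_command --pt "15 10 -21" --pt "15 10 -21" --pt "15 10 -21" --pt "15 9 -21" --pt "16 9 -21" --pt "0 0 0" --pt "0 0 0" --pt "0 0 0" --pt "0 0 0" --spin '[0.5,0.5,0.5,0.5,0.3,0,0,0,0]'

```text
time: 4.85
tool_pos: [0.537, -0.1233, 0.3009]
tool_rot: [3.14, 0.0, 1.425]
contact_force: [-0.3, -0.0, -0.5]
opening: 0.0917
grip_force: 0.0
```

```bash
cat > st.py <<'E'
from cell import *
import numpy as np
s=observe(); r=np.degrees(s["tool_rot"]); print(round(s["time"],2),np.round(s["tool_pos"]*1000,2),"J %.2f"%(r[2]-90),np.round(r,2),np.round(s["contact_force"],1),np.round(s["torque"],2),s["opening"],s["grip_force"],np.round(s["qpos"],2))
E
python3 st.py
```

```text
4.85 [ 536.97 -123.33  300.91] J -8.33 [1.7989e+02 3.0000e-02 8.1670e+01] [-0.3 -0.  -0.5] [-0.11  0.04 -0.03] 0.09167345440942178 0.0 [-0.36  0.49  1.6  -0.    1.05 -0.22]
```

Call:
arm_command --pt "-1 2 -13" --pt "0 0 -12" --pt "0 0 -12" --pt "0 0 -12" --pt "0 0 -12" --pt "0 0 0" --pt "0 0 0" --spin '[0,0,0,0,0,0,0]'

```text
time: 5.55
tool_pos: [0.5361, -0.1211, 0.2384]
tool_rot: [-3.141, -0.0, 1.426]
contact_force: [0.3, -0.3, -0.1]
opening: 0.0914
grip_force: 0.0
```

```bash
python3 st.py
```

```text
5.55 [ 536.08 -121.09  238.41] J -8.31 [-1.7997e+02 -1.0000e-02  8.1690e+01] [ 0.3 -0.3 -0.1] [-0.13  0.03 -0.  ] 0.09136916933742747 0.0 [-0.36  0.57  1.66  0.    0.91 -0.22]
```

Call:
arm_command --pt "0 0 0" --pt "0 0 0" --pt "0 0 0" --pt "0 0 0" --pt "0 0 0" --pt "0 0 0" --pt "0 0 0" --pt "0 0 0" --pt "0 0 0" --pt "0 0 0" --spin '[0,0,0,0,0,0,0,0,0,0]' --jaw -1 --squeeze 35

```text
time: 6.55
tool_pos: [0.536, -0.121, 0.2387]
tool_rot: [3.141, -0.0, 1.426]
contact_force: [-0.1, -0.2, 0.4]
opening: 0.0178
grip_force: 35.0
```

```bash
python3 st.py
```

```text
6.55 [ 536.05 -121.02  238.74] J -8.31 [179.99  -0.    81.69] [-0.1 -0.2  0.4] [-0.14  0.04 -0.03] 0.01778675767021064 34.99858260154724 [-0.36  0.57  1.66  0.    0.91 -0.22]
```

Call:
arm_command --pt "0 0 5" --pt "0 0 10" --pt "0 0 15" --pt "0 0 20" --pt "0 0 25" --pt "0 0 25" --pt "0 0 20" --pt "-2 26 0" --pt "-2 26 0" --pt "-2 26 0" --pt "-2 26 0" --pt "-2 26 0" --pt "-2 26 0" --pt "-2 26 0" --pt "-2 26 0" --pt "-2 26 0" --pt "-2 26 0" --pt "-3 26 0" --pt "-3 25 0" --pt "0 0 0" --pt "0 0 0" --spin '[0,0,0,0,0,0,0,-3,-3,-3,-3,-3,-3,-3,-3,-3,-3,-3,0,0,0]'

```text
invalid input at $: expected 1 to 20 rows
```

Call:
arm_command --pt "0 0 5" --pt "0 0 10" --pt "0 0 15" --pt "0 0 20" --pt "0 0 25" --pt "0 0 25" --pt "0 0 20" --pt "0 0 0" --spin '[0,0,0,0,0,0,0,0]'

```text
time: 7.35
tool_pos: [0.5365, -0.1211, 0.3623]
tool_rot: [3.135, 0.001, 1.426]
contact_force: [1.1, -1.2, -2.2]
opening: 0.0176
grip_force: 35.0
```

Call:
arm_command --pt "-2 26 0" --pt "-2 26 0" --pt "-2 26 0" --pt "-2 26 0" --pt "-2 26 0" --pt "-2 26 0" --pt "-2 26 0" --pt "-2 26 0" --pt "-2 26 0" --pt "-2 26 0" --pt "-3 26 0" --pt "-3 24 0" --pt "0 0 0" --pt "0 0 0" --pt "0 0 0" --pt "0 0 0" --spin '[-3,-3,-3,-3,-3,-3,-3,-3,-3,-3,-3,0,0,0,0,0]'

```text
time: 8.95
tool_pos: [0.5102, 0.1881, 0.3585]
tool_rot: [3.142, 0.0, 0.849]
contact_force: [-0.0, -0.9, -1.9]
opening: 0.0178
grip_force: 35.0
```

```bash
python3 st.py
python3 - <<'E'
from cell import *
import cv2
c=read_camera("scene");cv2.imwrite("pics/s5.png",cv2.resize(c["img"][150:350,180:430,::-1],None,fx=3,fy=3))
E
```

```text
8.95 [510.18 188.12 358.53] J -41.37 [1.800e+02 3.000e-02 4.863e+01] [-0.  -0.9 -1.9] [-0.08  0.13  0.02] 0.017822106338963327 34.99823570251465 [ 0.21  0.42  1.54 -0.    1.18  0.93]
```

View pics/s5.png

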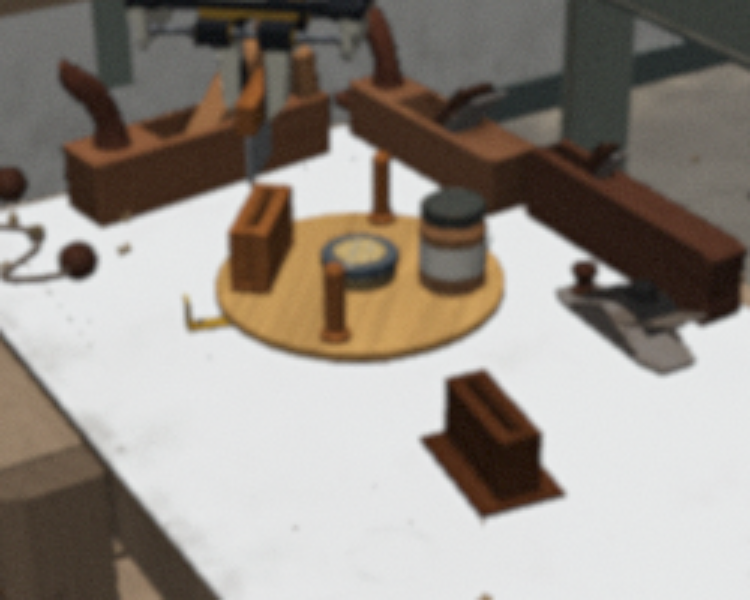

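The scraper hangs upright over the slot block at about (262,160), and the stand is empty. I'll lower it into the slot.

Call:
arm_command --pt "0 1 -10" --pt "0 0 -10" --pt "0 0 -8" --pt "0 0 -6" --pt "0 0 -6" --pt "0 0 -6" --pt "0 0 -6" --pt "0 0 -6" --pt "0 0 0" --spin '[0,0,0,0,0,0,0,0,0]'

```text
time: 9.9
tool_pos: [0.5098, 0.1899, 0.2998]
tool_rot: [-3.141, 0.001, 0.85]
contact_force: [-0.2, -0.4, -1.6]
opening: 0.0177
grip_force: 35.0
```

```bash
python3 st.py
```

```text
9.9 [509.8  189.93 299.83] J -41.30 [-1.7995e+02  8.0000e-02  4.8700e+01] [-0.2 -0.4 -1.6] [-0.12  0.13 -0.03] 0.017738186923702215 34.99837875366211 [ 0.22  0.48  1.62 -0.    1.04  0.94]
```

Call:
arm_command --pt "0 0 -6" --pt "0 0 -6" --pt "0 0 -5" --pt "0 0 -4" --pt "0 0 -2" --pt "0 0 -1" --pt "0 0 -1" --pt "0 0 0" --spin '[0,0,0,0,0,0,0,0]'

```text
time: 10.7
tool_pos: [0.5101, 0.19, 0.2758]
tool_rot: [3.141, -0.0, 0.85]
contact_force: [0.2, -0.3, -1.6]
opening: 0.0177
grip_force: 35.0
```

```bash
python3 st.py
```

```text
10.7 [510.06 190.   275.77] J -41.30 [ 1.7999e+02 -1.0000e-02  4.8700e+01] [ 0.2 -0.3 -1.6] [-0.08  0.15  0.02] 0.017652627460215883 34.998353719711304 [ 0.22  0.51  1.64 -0.    0.99  0.94]
```

Call:
arm_command --pt "0 0 -1" --pt "0 0 -1" --pt "0 0 0" --pt "0 0 0" --spin '[0,0,0,0]'

```text
time: 11.1
tool_pos: [0.5101, 0.1901, 0.2747]
tool_rot: [3.141, -0.001, 0.85]
contact_force: [-2.1, 0.0, 5.0]
opening: 0.0177
grip_force: 35.0
```

Call:
arm_command --pt "0 0 0" --pt "0 0 0" --pt "0 0 0" --pt "0 0 0" --pt "0 0 0" --pt "0 0 0" --pt "0 0 5" --pt "0 0 15" --pt "0 0 20" --pt "0 0 20" --pt "0 0 20" --pt "0 0 10" --spin '[0,0,0,0,0,0,0,0,0,0,0,0]' --jaw 1

```text
time: 12.3
tool_pos: [0.5102, 0.19, 0.3659]
tool_rot: [3.14, -0.002, 0.85]
contact_force: [0.9, 0.3, -0.1]
opening: 0.0921
grip_force: 0.0
```

Call:
arm_command --pt "7 2 0" --pt "7 2 0" --pt "7 2 0" --pt "7 1 0" --pt "7 1 0" --pt "7 1 0" --pt "7 1 0" --pt "7 1 0" --pt "7 1 0" --pt "7 1 0" --pt "7 1 0" --pt "7 1 0" --pt "7 1 0" --pt "7 1 0" --pt "7 1 0" --pt "7 1 0" --pt "7 1 0" --pt "7 1 0" --pt "7 1 0" --spin '[8,8,8,8,8,8,8,8,8,8,8,8,8,8,8,8,8,8,8]'

```text
time: 14.2
tool_pos: [0.6433, 0.212, 0.3633]
tool_rot: [3.141, -0.001, -2.775]
contact_force: [-0.3, -0.1, -0.2]
opening: 0.0917
grip_force: 0.0
```

Call:
arm_command --pt "0 0 0" --pt "0 0 0" --pt "0 0 0" --pt "0 0 0" --pt "0 0 0" --pt "0 0 0" --pt "0 0 0" --spin '[7,7,7,7,0,0,0]'

```text
time: 14.9
tool_pos: [0.643, 0.212, 0.3636]
tool_rot: [3.141, -0.0, -2.294]
contact_force: [-0.3, 0.4, 0.7]
opening: 0.0917
grip_force: 0.0
```

```bash
python3 st.py; python3 snap.py w6
```

```text
14.9 [643.02 211.95 363.56] J -221.44 [ 1.7998e+02 -1.0000e-02 -1.3144e+02] [-0.3  0.4  0.7] [ 0.1   0.05 -0.01] 0.09173991362665412 0.0 [ 0.21  0.66  1.11  0.    1.37 -2.21]
14.9 [0.64301759 0.21195173 0.36356056] [ 1.79983174e+02 -1.45068662e-02 -1.31444142e+02]
```

View pics/w6.png

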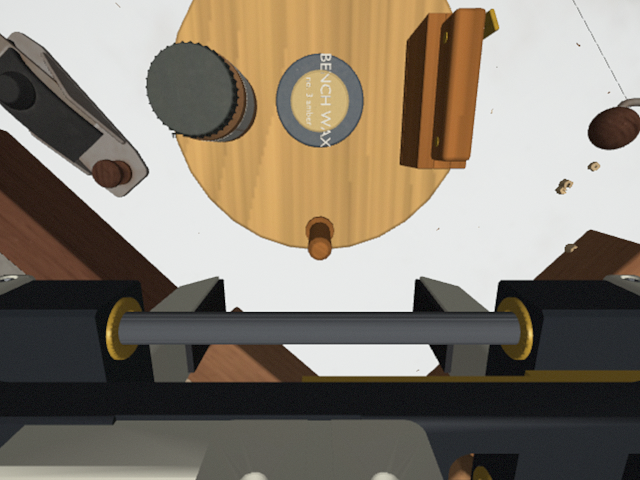

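The scraper sits in the block with its bar on top at about (460,88). The post_b top is at (320,247), between the fingers.

Run:
```python
from meas import *
c=dict(np.load("w6.npz"))
rect(c,.108,.14,(400,0,500,190),"bar"); rect(c,.086,.1,(390,0,500,190),"blk"); rect(c,.095,.12,(295,210,345,270),"pb")
rect(c,.1,.13,(140,30,250,140),"lid"); rect(c,.054,.066,(265,40,370,155),"tin")
```

```text
bar z 0.1212 c [513.2 188. ] size [82.8 21.6] long dir 48.6 px [458.4  84.2]
blk z 0.0935 c [513.7 187.3] size [97.2 34.7] long dir 52.6 px [440.   90.5]
pb z 0.1008 c [643.  211.4] size [17.2 15.9] long dir 48.5 px [319.  248.5]
lid z 0.1119 c [633.2  82.5] size [54.4 55.5] long dir 138.6 px [191.5  90. ]
tin z 0.0592 c [574.7 133.7] size [65.7 66. ] long dir 138.6 px [318.5 100.5]
```

Call:
arm_command --pt "0 0 -20" --pt "0 0 -20" --pt "0 0 -20" --pt "0 0 -20" --pt "0 0 -18" --pt "0 0 -12" --pt "0 0 -8" --pt "0 0 0" --spin '[0,0,0,0,0,0,0,0]'

```text
time: 15.75
tool_pos: [0.6429, 0.2119, 0.2448]
tool_rot: [3.14, -0.001, -2.292]
contact_force: [0.6, -0.4, 0.5]
opening: 0.0921
grip_force: 0.0
```

Call:
arm_command --pt "0 0 0" --pt "0 0 0" --pt "0 0 0" --pt "0 0 0" --pt "0 0 0" --pt "0 0 0" --pt "0 0 0" --pt "0 0 0" --pt "0 0 0" --pt "0 0 0" --spin '[0,0,0,0,0,0,0,0,0,0]' --jaw -1 --squeeze 25

```text
time: 16.75
tool_pos: [0.643, 0.212, 0.2457]
tool_rot: [3.141, -0.0, -2.292]
contact_force: [0.0, 0.8, -0.2]
opening: 0.017
grip_force: 25.0
```

```bash
python3 st.py
python3 - <<'E'
from h import *
for i in (1,2):
    c=dict(np.load(f"w{i}.npz")); P=cloud(c); h=cv2.cvtColor(c["img"],cv2.COLOR_RGB2HSV)
    for z0,z1 in ((.004,.02),(.02,.033),(.033,.042)):
        d=P[...,:2]-[.5737,.1333]; r=np.hypot(d[...,0],d[...,1])
        m=(P[...,2]>z0)&(P[...,2]<z1)&(r>.129)&(r<.16)&(abs(np.degrees(np.arctan2(d[...,1],d[...,0]))-164)<8)
        if m.sum()<4: continue
        q=P[m]; print(i,z0,m.sum(),np.round(q.mean(0)*1000,1),"ang %.2f"%np.degrees(np.arctan2(d[m].mean(0)[1],d[m].mean(0)[0])),"r %.4f"%r[m].mean(),"hsv",h[m].mean(0).round())
    # brass strip by colour
    m=(h[...,0]>18)&(h[...,0]<32)&(h[...,1]>150)&(r>.129)&(r<.16)
    n,l,s,cc=cv2.connectedComponentsWithStats(m.astype(np.uint8)); k=1+np.argmax(s[1:,4])
    v,u=np.where(l==k); pts=np.c_[u,v].astype(np.float32); print(s[k],cv2.minAreaRect(pts))
E
```

```text
16.75 [643.   212.01 245.71] J -221.31 [ 179.98   -0.   -131.31] [ 0.   0.8 -0.2] [ 0.29  0.11 -0.08] 0.0170137746608277 25.02387133310549 [ 0.21  0.76  1.25  0.    1.13 -2.22]
1 0.004 177 [434.4 174.2  11.5] ang 163.64 r 0.1452 hsv [ 22. 171. 136.]
1 0.02 96 [432.2 176.1  26.8] ang 163.15 r 0.1479 hsv [ 22. 176.  69.]
1 0.033 87 [430.7 176.3  35.4] ang 163.27 r 0.1493 hsv [ 21. 150. 169.]
[162 124  27  19 302] ((175.0431671142578, 133.00376892089844), (27.374956130981445, 15.853219032287598), 4.969740867614746)
2 0.004 340 [440.4 173.2  10.3] ang 163.34 r 0.1392 hsv [ 26. 163. 162.]
2 0.02 42 [431.9 175.2  26.4] ang 163.54 r 0.1479 hsv [ 22. 173.  72.]
2 0.033 79 [430.6 176.4  35.5] ang 163.24 r 0.1495 hsv [ 21. 155. 174.]
[ 106  297   36   63 1055] ((122.32674407958984, 328.265869140625), (32.9568977355957, 62.961585998535156), 6.519801139831543)
```

Run:
```python
import numpy as np
a=np.radians(48.65-np.r_[np.arange(0,151,5),153,155.3]); p=np.round(105*np.c_[np.cos(a),np.sin(a)],1)
d=np.round(np.diff(p,axis=0),1); L=[[float(x),float(y),0] for x,y in d]
print(L[:16]);print(L[16:],len(L))
```

```text
[[6.6, -6.3, 0], [6.0, -6.9, 0], [5.4, -7.4, 0], [4.7, -7.9, 0], [4.1, -8.2, 0], [3.3, -8.5, 0], [2.5, -8.8, 0], [1.8, -9.0, 0], [1.0, -9.1, 0], [0.2, -9.2, 0], [-0.6, -9.1, 0], [-1.5, -9.1, 0], [-2.1, -8.9, 0], [-3.0, -8.6, 0], [-3.7, -8.4, 0], [-4.4, -8.0, 0]]
[[-5.1, -7.6, 0], [-5.8, -7.2, 0], [-6.3, -6.6, 0], [-6.9, -6.0, 0], [-7.4, -5.4, 0], [-7.9, -4.7, 0], [-8.2, -4.1, 0], [-8.5, -3.3, 0], [-8.8, -2.5, 0], [-9.0, -1.8, 0], [-9.1, -1.0, 0], [-9.2, -0.2, 0], [-9.1, 0.6, 0], [-9.1, 1.5, 0], [-5.3, 1.2, 0], [-4.1, 1.1, 0]] 32
```

Call:
arm_command --pt "6.6 -6.3 0" --pt "6.0 -6.9 0" --pt "5.4 -7.4 0" --pt "4.7 -7.9 0" --pt "4.1 -8.2 0" --pt "3.3 -8.5 0" --pt "2.5 -8.8 0" --pt "1.8 -9.0 0" --pt "0 0 0" --spin '[-5,-5,-5,-5,-5,-5,-5,-5,0]'

```text
time: 17.65
tool_pos: [0.6774, 0.1479, 0.2457]
tool_rot: [-3.141, -0.001, -2.992]
contact_force: [-2.9, -0.5, 1.3]
opening: 0.0171
grip_force: 25.0
```

```bash
python3 st.py
```

```text
17.65 [677.39 147.86 245.71] J -261.43 [-1.7999e+02 -7.0000e-02 -1.7143e+02] [-2.9 -0.5  1.3] [-0.02  0.38 -0.11] 0.01705010339803045 25.00106629449874 [ 0.1   0.79  1.19 -0.    1.16 -1.62]
```

Call:
arm_command --pt "1.0 -9.1 0" --pt "0.2 -9.2 0" --pt "-0.6 -9.1 0" --pt "-1.5 -9.1 0" --pt "-2.1 -8.9 0" --pt "-3.0 -8.6 0" --pt "-3.7 -8.4 0" --pt "-4.4 -8.0 0" --pt "-5.1 -7.6 0" --pt "-5.8 -7.2 0" --pt "-6.3 -6.6 0" --pt "-6.9 -6.0 0" --pt "0 0 0" --spin '[-5,-5,-5,-5,-5,-5,-5,-5,-5,-5,-5,-5,0]'

```text
time: 18.95
tool_pos: [0.6384, 0.0514, 0.2457]
tool_rot: [-3.141, -0.002, 2.247]
contact_force: [-2.8, 2.0, 1.0]
opening: 0.0171
grip_force: 25.0
```

Call:
arm_command --pt "-7.4 -5.4 0" --pt "-7.9 -4.7 0" --pt "-8.2 -4.1 0" --pt "-8.5 -3.3 0" --pt "-8.8 -2.5 0" --pt "-9.0 -1.8 0" --pt "-9.1 -1.0 0" --pt "-9.2 -0.2 0" --pt "-9.1 0.6 0" --pt "-9.1 1.5 0" --pt "-5.3 1.2 0" --pt "-4.1 1.1 0" --pt "0 0 0" --pt "0 0 0" --pt "0 0 0" --spin '[-5,-5,-5,-5,-5,-5,-5,-5,-5,-5,-3,-2.3,0,0,0]'

```text
time: 20.45
tool_pos: [0.5439, 0.0333, 0.2457]
tool_rot: [-3.142, -0.001, 1.284]
contact_force: [-0.3, 6.1, -0.7]
opening: 0.0175
grip_force: 25.0
```

```bash
python3 st.py; python3 snap.py w7
python3 - <<'E'
from cell import *
from h import *
c=read_camera("top"); np.savez("top7.npz",**c); cv2.imwrite("pics/t7.png",c["img"][:,:,::-1])
s=read_camera("scene"); np.savez("scene7.npz",**s)
a=cv2.imread("pics/w7.png"); b=np.zeros((560,640,3),np.uint8); b[:280]=a[:280]
b[280:,:320]=cv2.resize(c["img"][180:300,210:347,::-1],(320,280)); b[280:,320:]=cv2.resize(s["img"][180:300,200:337,::-1],(320,280)); cv2.imwrite("pics/m7.png",b)
E
```

```text
20.45 [543.85  33.26 245.69] J -16.44 [-1.800e+02 -6.000e-02  7.356e+01] [-0.3  6.1 -0.7] [ 0.86  0.06 -0.01] 0.01753804951342164 24.999803410610184 [-0.08  0.55  1.67  0.    0.92  0.21]
20.45 [0.54385031 0.03325621 0.24568608] [-1.79999969e+02 -6.41795367e-02  7.35587756e+01]
```

View pics/m7.png

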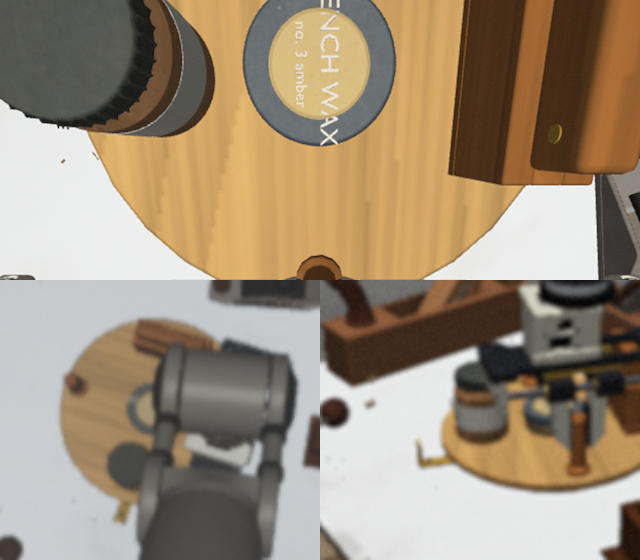

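The wrist view shows the block and bar at right, the jar at upper left and the post at (320,265). The top crop shows the jar at (127,465), just behind the pointer at (122,510). I'll check the angle numerically.

Run:
```python
from h import *
ctr=np.array([.5737,.1333])
ang=lambda p: np.degrees(np.arctan2(p[1]-ctr[1],p[0]-ctr[0]))
def comp(m):
    n,l,s,cc=cv2.connectedComponentsWithStats(m.astype(np.uint8)); k=1+np.argmax(s[1:,4]); return l==k
# scene + top: lid & pointer by height bands, wrist block edges
for n in ("top7","scene7"):
    c=dict(np.load(n+".npz")); P=cloud(c); hsv=cv2.cvtColor(c["img"],cv2.COLOR_RGB2HSV); d=np.hypot(P[...,0]-.497,P[...,1]-.156)
    m=comp((P[...,2]>.106)&(P[...,2]<.118)&(d<.045)); v,u=np.where(m)
    w=np.array([plane(c,a,b,.112)[:2] for a,b in zip(u,v)]); (e,r)=cv2.minEnclosingCircle((w*1000).astype(np.float32)); print(n,"lid",m.sum(),np.round(e,1),round(r,1),"mean",w.mean(0).round(4),"ang %.2f"%ang(np.array(e)/1000))
    d=P[...,:2]-ctr; r=np.hypot(d[...,0],d[...,1]); m=(r>.129)&(r<.16)&(P[...,2]>.004)&(P[...,2]<.045)&(abs(np.degrees(np.arctan2(d[...,1],d[...,0]))-163)<10)
    print(" ptr",m.sum(),P[m].mean(0).round(4),"%.2f"%ang(P[m].mean(0)))
c=dict(np.load("w7.npz")); P=cloud(c)
for nm,z0,z1 in (("lid",.106,.118),("blk",.088,.098),("bar",.117,.127),("tin",.054,.065)):
    m=(P[...,2]>z0)&(P[...,2]<z1); m[279:]=0; m=comp(m); z=np.median(P[m][:,2])
    q=max(cv2.findContours(m.astype(np.uint8),0,cv2.CHAIN_APPROX_NONE)[0],key=len)[:,0]
    q=q[(q[:,0]>3)&(q[:,0]<636)&(q[:,1]>3)&(q[:,1]<276)]
    w=np.array([plane(c,a,b,z)[:2] for a,b in q])
    if nm in("lid","tin"):
        A=np.c_[2*w,np.ones(len(w))]; s=np.linalg.lstsq(A,(w**2).sum(1),rcond=None)[0]; rr=np.sqrt(s[2]+s[0]**2+s[1]**2)
        print(nm,z,s[:2].round(4),rr.round(4),"ang %.2f"%ang(s[:2]))
    else:
        for e in (q[:,0]<np.median(q[:,0]),):
            pts=w[e]; f=cv2.fitLine(pts.astype(np.float32)*1000,cv2.DIST_HUBER,0,.01,.01).ravel(); print(nm,z,"edge dir %.2f"%(np.degrees(np.arctan2(f[1],f[0]))%180),"want",163.35-90)
```

```text
top7 lid 231 [498.9 157.8] 27.7 mean [0.4995 0.1598] ang 161.87
 ptr 59 [0.4379 0.1765 0.0135] 162.35
scene7 lid 115 [489.  147.1] 32.3 mean [0.4819 0.1511] ang 170.76
 ptr 56 [0.4332 0.17   0.0151] 165.37
lid 0.1119854832613634 [0.4996 0.1541] 0.0267 ang 164.36
blk 0.09341406469323994 edge dir 75.74 want 73.35
bar 0.12117813917790345 edge dir 74.44 want 73.35
tin 0.059160305840194244 [0.5735 0.133 ] 0.0329 ang -118.95
```

Run:
```python
from h import *
for n,xr in (("w6",(395,500)),("w7",(440,640))):
    c=dict(np.load(n+".npz")); P=cloud(c)
    for nm,z0,z1 in (("blk",.088,.098),("bar",.116,.127)):
        m=(P[...,2]>z0)&(P[...,2]<z1); m[:,:xr[0]]=0
        z=np.median(P[m][:,2]); rows=range(20,150)
        w=np.array([plane(c,np.argmax(m[v])-.5,v,z)[:2] for v in rows if m[v].any()])
        f=cv2.fitLine(w.astype(np.float32)*1000,cv2.DIST_WELSCH,0,.01,.01).ravel(); print(n,nm,len(w),"dir %.2f"%(np.degrees(np.arctan2(f[1],f[0]))%180))
    lo=P[(P[...,2]>.06)&(P[...,2]<.075)]
```

```text
w6 blk 130 dir 48.63
w6 bar 130 dir 48.53
w7 blk 130 dir 73.62
w7 bar 130 dir 73.53
```

```bash
python3 -c "
from cell import *
print(hand_in())"
```

```text
the job is handed in; nothing more can be done
None
```

The scraper is fully home in the slot block, and the jar is at the front within about 0.3° of the brass pointer; I handed in at about 21 s with the gripper still holding post_b, the other tools left where they lay.

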